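# Lock the bench shaker with its transit pin

### The arm

A 6-joint arm with a two-finger parallel gripper is mounted at the origin on the work surface. World frame = base frame: x ahead of the robot, y to its left, z up, the work surface at z = 0. Lengths are in mm, angles in rad, forces in N, time in s.
With the tool pointing down it reaches from about 300 to 775 mm from the base axis. Payload 14.6 kg.
Tool frame: the origin (TCP) lies on the centre line of the jaws, within the pads' length; the fingertips stand 19 mm ahead of it and the grasp point (between the pads) is the TCP (bot.tip_reach is the distance from the TCP to the fingertips, in mm); y points along the fingers, x is the direction in which the jaws open and shut, and the axes are right-handed (so a half turn about y gives the same grasp; the last joint's range is limited). The gripper opens to 85 mm and grips with 20 to 120 N. Pads are 22 mm wide; open, the fingers measure 114 mm over their backs; the gripper's body (76 mm by 85 mm) begins 54 mm behind the grasp point. The pads swing forward as they close: fully open they stand 13 mm farther back than shut.
Start: joints at [1.275, 0.3, 1.521, -0, 1.321, -0.067], TCP at [124.743, 535.657, 250.281] pointing down, gripper open.
Joint ranges: [-3.03, 3.03], [-0.79, 2.21], [0.23, 2.52], [-1.04, 4.18], [0, 3.07], [-2.55, 2.55]. Speed limits (rad/s): [2.22, 2.22, 2.57, 3.14, 3.14, 3.14].

### API

Orientations are given as a unit quaternion [w, x, y, z].
In Python, from rig import bot gives the robot as it stands. Calls block until the motion is done:
- bot.move_to(position, orientation): joint-space move of the TCP to a pose.
- bot.servo_line(position, attitude=None, speed=150, until_force=None): straight line of the TCP; attitude=None keeps the orientation; speed is the mean speed in mm/s. With until_force (N) it stops when the force on the tool has changed by that much, and returns True; else False.
- bot.move_joints(angles): joint-space move.
- bot.move_gripper(opening, grip_force=None): finger opening in mm; grip_force is the grip in N (None keeps the last); returns when the fingers have stopped.
- bot.dwell(seconds).
- bot.ik(position, orientation): joint angles nearest the present ones, or None.
- bot.read_state(): the state.
- bot.read_camera(name): name is "side" or "top"; returns a dict with "image" (384x512x3 uint8, blue, green, red), "depth" (384x512 float32, mm along the optical axis (not along the pixel's ray), 0 where there is no reading), "fovy" (degrees; the focal length in pixels is half the picture's height over the tangent of half this angle, whatever the lens; pixels are square), "cx", "cy" (the principal point, pixels), "eye" and "attitude" of the camera in the world. Camera axes: x right, y down, z forward; pixel columns grow to the right and rows downward; lengths in mm; the calibration is good to about 2 mm. A picture is of the moment at which its call begins.
A pose or a line that the arm cannot do raises bot.MotionError and nothing moves.
- bot.finish_job(): hands the job in, once; it reports no verdict.
The state is a dict: "clock": time; "joint_positions": joint angles; "qvel": joint speeds; "effort": joint torques, N m; "ee_pos": TCP position; "tool_rot": TCP orientation; "ft_force": force on the tool from outside, world axes, zero at the start; "moment": the same for the moment, N m; "grip_width": finger opening in mm.
Only numpy, scipy, OpenCV 4.12 (cv2) and the standard library are available. Lean on these libraries where they do the work, as an engineer would, in place of code of your own. Each camera call takes 0.05 s, during which the arm holds its last target.

### The job

Make the laboratory shaker ready to be moved. First slide its tray fully home towards the front (the two metal cheeks) so that the holes line up; then lift the red-handled transit pin out of the white rack, lay it in the groove of the green sloping rest, tip down at its foot, and let go of it, take it up again by its handle and hold it level, and push it through both cheeks and the tray's yellow tab until the red handle is up against the outer cheek. Let go, and leave the blue-handled pin and the other things on the bench where they are.

Things in the scene. Friction and masses are not known exactly. Their poses are not given: they have to be found in the camera images.
- shaker: Fixed cream bench shaker, housing 320 x 220 x 70 mm (local x, y, z), origin at the centre of its underside on the bench. Its front is local -x, roughly facing the robot. Two upright aluminium cheeks with 20 mm holes stand on it at local x = -125 mm, near the +y side. Nothing of it lies beyond y = 110 mm, so the pin's handle ends up beside the housing, on its +y side.
- hole_mouth (a point): Centre of the outer cheek's hole on its outer face (shaker local -125, 110, 105 mm); axes as the shaker's. The holes run along y; the pin is pushed in along -y. Each cheek is 12 mm thick, 44 mm wide in x and reaches from 70 to 135 mm above the bench; they cover shaker y = 98..110 mm (outer) and 50..62 mm (inner).
- hole_far (a point): Centre of the inner cheek's hole on its far face (shaker local -125, 50, 105 mm), 60 mm along -y from hole_mouth.
- tray (a joint): Position (m) of the sliding steel tray along the shaker's +x. 0 = fully home against the front stop, where the 20 mm hole of its yellow tab (12 mm thick, at shaker y = 74..86 mm, between the cheeks) lines up with theirs; 0.065 = fully out, away from the robot. It starts 0.03 to 0.06 out and stays where it is left (about 2 N of friction).
- tray_bar (a point): Middle of the tray's blue grab bar: round, 14 mm diameter, 80 mm long along shaker y, its axis 140 mm above the bench and 50 mm above the tray plate, a post at each end. It moves with the tray; it can be pinched from above, fingers closing along shaker x. Two flasks clamped on the tray reach 175 mm above the bench, centred 85 mm behind the bar (+x).
- rest: Fixed green sloping rest on an 85 x 130 mm dark plate: a 90 degree V groove 92 mm long, open at its upper end, with a foot plate across its lower end, falling at 45 degrees towards local -y. Its mouth is 37 mm wide, its lips 8.5 mm above the axis of a 14 mm shank lying in it. The pin lies tip down, its handle clear beyond the upper end. Origin: bench, middle of the rest.
- rest_foot (a point): Lower end of the line on which the lying shank's axis runs, on the face of the foot plate: where the pin's tip comes; local (0, -50, 30) mm in the rest, axes as the rest's. A pin let go a few mm short of the foot may stay there or slide down to it.
- rest_head (a point): Upper end of the groove on the same line, 92 mm up the slope from rest_foot; local (0, 15, 95) mm in the rest.
- rack: Fixed white rack, 70 x 190 mm (local x, y) and 122 mm high, with two 18 mm holes through its 12 mm thick top at local y = +50 and -50 mm; origin at the centre of its underside. One hole holds the transit pin, the other the blue-handled pin; which is which varies.
- pin: The transit pin, 0.17 kg give or take a quarter: red handle 30 mm in diameter, 55 mm long; steel shank 14 mm in diameter, 110 mm long, its last 10 mm tapering to 8 mm. Origin on the axis at the shoulder between them; +z points to the handle's end, -z to the tip. It starts upright in the rack, shoulder on the rack's top, and must rise over 110 mm to come free.
- pin_tip (a point): Centre of the pin's tip, 110 mm from the shoulder (pin local z = -110 mm).
- pin_grip (a point): Middle of the red handle on the axis (pin local z = +27.5 mm).
- spare: Bystander: the spare pin for another machine, blue handle (30 mm diameter, 55 mm long) and brass shank only 80 mm long, upright in the rack. Leave alone.
- washbottle: Bystander: white wash bottle, 66 mm diameter, 190 mm high.
- jar: Bystander: amber jar, 68 mm diameter, 90 mm high.
- beaker: Bystander: glass beaker, 60 mm diameter, 80 mm high.
- dish: Bystander: flat clear dish with lid, 92 mm diameter, 15 mm high.
- reagent: Bystander: amber reagent bottle, 60 mm diameter, 130 mm high.
There are look-alikes about, which are no part of the job. There is more than one size of the pin; the job needs the smallest. There is more than one size of the rest; the one meant has the size given above.

How it is judged (in metres and radians):
On the way, in this order (a step that is already met when the one before it is completed fails the run):
1. the tray is fully home (within 4 mm), with the pin still in the rack (value of joint tray below 0.004 m and distance of pin from where it was at the start of the episode below 0.03 m), for 0.2 s.
2. the red-handled pin lies at rest in the groove of the sloping rest, its tip within 30 mm of the foot, let go (contact force between pin and rest above 0.3 N and contact force between the fingers and pin below 0.05 N and linear speed of pin below 0.02 m/s and angle between pin's own z axis and vertical between 0.6 and 1 rad and distance between pin_tip and rest_foot below 0.03 m), for 0.3 s.
3. the pin is held level, clear of the rest (contact force between the fingers and pin above 1 N and contact force between pin and rest below 0.05 N and angle between pin's own z axis and vertical between 1.37 and 1.77 rad), for 0.2 s.
At the end, for the whole second after the job is handed in: The pin goes through both cheeks and the tray's tab, its shoulder within 10 mm of the hole's centre on the outer cheek's outer face, its tip at least 30 mm past the inner cheek, its axis within 0.15 rad of the holes' axis; the tray is within 8 mm of home; the pin is released and at rest (value of joint tray below 0.008 m and distance between pin and hole_mouth below 0.01 m and angle between the z axis of pin and the y axis of shaker, either way round below 0.15 rad and y of pin_tip in the frame of hole_far below -0.03 m and linear speed of pin below 0.01 m/s and contact force between the fingers and pin below 0.05 N); the robot touches nothing.
It fails at once if the blue-handled pin is moved more than 30 mm (distance of spare from where it was at the start of the episode above 0.03 m).
It fails at once if another thing on the bench is moved more than 40 mm or tipped (distance of any of washbottle, jar, beaker, dish, reagent from where it was at the start of the episode above 0.04 m or angle between any of washbottle, jar, beaker, reagent's own z axis and vertical above 0.5 rad).
It also fails if it takes over 72 s, if anything falls off the work surface, if the arm or the gripper's body presses on something with over 40 N, if the wrist force passes 120 N, or if a joint passes its speed limit or range.

## Working session

There is one attempt and no reset: what is moved stays moved. The work goes in short steps, each a Python script; the robot and the scene stay as the last script left them, time stands still between calls to the robot, and variables do not carry over. Pictures are saved under pics/ and viewed, and the job is handed in when it is done.

```bash
ls; mkdir -p pics; cat > h.py <<'E'
import numpy as np, cv2
from rig import bot
from scipy.spatial.transform import Rotation as R
def rot(q): return R.from_quat([q[1],q[2],q[3],q[0]])
def quat(M):
    q=R.from_matrix(M).as_quat(); return [q[3],q[0],q[1],q[2]]
def snap(n,save):
    c=bot.read_camera(n); cv2.imwrite(f'pics/{save}.png',c['image']); np.savez(f'pics/{save}.npz',**c); return c
def P(c,u,v,d=None):
    f=192/np.tan(np.radians(float(c['fovy']))/2)
    if d is None: d=float(c['depth'][int(round(v)),int(round(u))])
    p=np.array([(u-c['cx'])/f*d,(v-c['cy'])/f*d,d])
    return rot(c['attitude']).apply(p)+np.array(c['eye'])
def proj(c,p):
    f=192/np.tan(np.radians(float(c['fovy']))/2)
    q=rot(c['attitude']).inv().apply(np.array(p)-np.array(c['eye']))
    return q[:2]/q[2]*f+[c['cx'],c['cy']]
E
python3 - <<'E'
from h import *
for n in('side','top'):
    c=snap(n,n+'0'); print(n,c['fovy'],c['cx'],c['cy'],c['eye'],c['attitude'])
print(bot.read_state())
E
```

```text
pics
side 44.42077352484941 256.3119246483628 194.18059920140323 [ -92.02322961 -831.62866026  721.13917025] [-0.47880749  0.82731702 -0.25279956  0.14960721]
top 42.671750586499826 256.9667980884239 188.4920434383831 [ 345.06964892   68.84832358 1629.78755456] [ 0.04475176 -0.69919203  0.71260036 -0.03644888]
{'clock': 0.1, 'joint_positions': array([ 1.27537899e+00,  3.00401896e-01,  1.52149822e+00, -2.22953955e-05,
        1.32066971e+00, -6.66144064e-02]), 'qvel': array([ 0.00113816, -0.00208782, -0.00300804,  0.00051131,  0.00196208,
        0.00035651]), 'effort': array([ 2.05165044e-03, -5.44387400e+01, -3.62363935e+01, -2.87815578e-05,
        3.18704493e-03,  2.55957713e-05]), 'ee_pos': array([124.71058579, 535.49426201, 249.79431314]), 'tool_rot': array([-0.5536038 ,  0.55400901,  0.43937714, -0.43993702]), 'ft_force': array([-0.42637715,  0.68631824, -1.04729021]), 'moment': array([ 0.06805506, -0.0104216 , -0.01816651]), 'grip_width': 85.3889335627409}
```

View pics/side0.png

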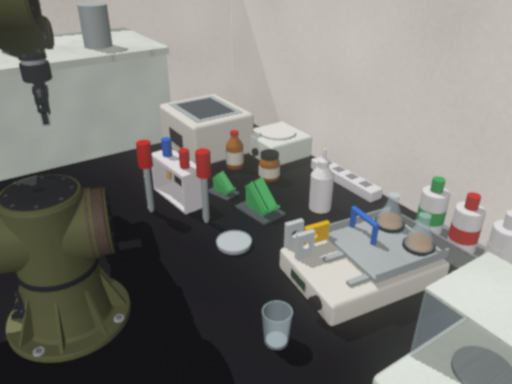

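View pics/top0.png

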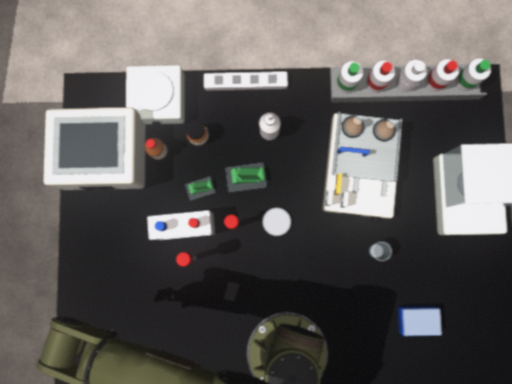

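```bash
python3 - <<'E'
from h import *
a=cv2.imread('pics/top0.png');b=cv2.imread('pics/side0.png')
cv2.imwrite('pics/c1.png',cv2.resize(a[150:280,140:300],None,fx=5,fy=4.6,interpolation=cv2.INTER_CUBIC)[:600,:800])
cv2.imwrite('pics/c2.png',cv2.resize(a[100:225,310:415],None,fx=4.8,fy=4.8,interpolation=cv2.INTER_CUBIC))
cv2.imwrite('pics/c3.png',cv2.resize(b[125:235,130:290],None,fx=5,fy=5,interpolation=cv2.INTER_CUBIC))
c=dict(np.load('pics/top0.npz'))
for n,u,v in [('foot of base',287,300),('tab',338,183),('bar',353,152),('rackL',150,215),('spare',161,226),('pin',194,223),('bigA',231,222),('bigB',183,259),('restbig',247,173),('restsmall',201,186),('bench',300,260),('h1',330,212),('h2',392,216),('hb',398,125)]:
    print(n,P(c,u,v).round(1))
E
```

```text
foot of base [166.8  -4.6   1.5]
tab [ 530.4 -164.1  130. ]
bar [ 623.9 -211.8  141.2]
rackL [451.4 442.9   3.6]
spare [406.8 369.8 178.6]
pin [413.6 271.6 182.9]
bigA [412.9 160.3 216.7]
bigB [310.  298.9 214.8]
restbig [577.6 116.9  58.6]
restsmall [541.5 269.3  31.9]
bench [294.5 -50.6  -1.7]
h1 [ 450.3 -154.4   -1.5]
h2 [ 429.9 -343.1   58. ]
hb [ 718.3 -368.6   88.2]
```

View pics/c1.png

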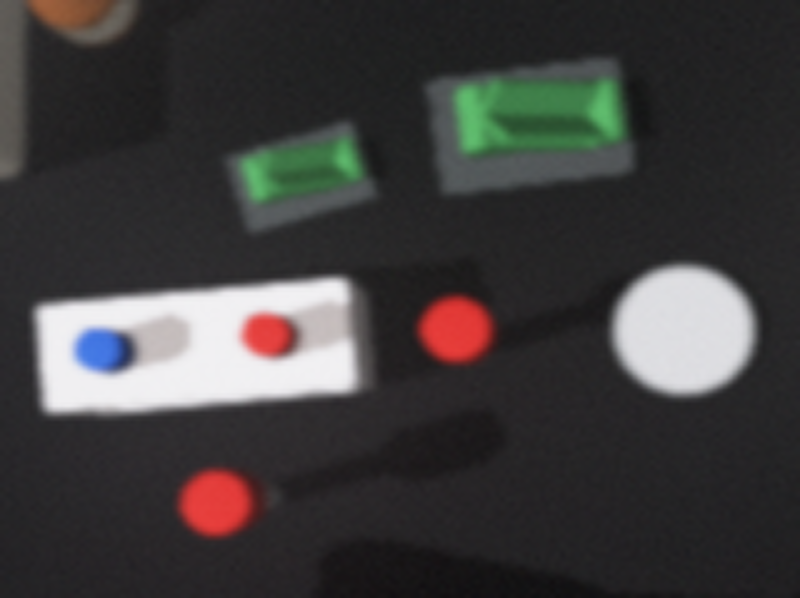

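View pics/c2.png

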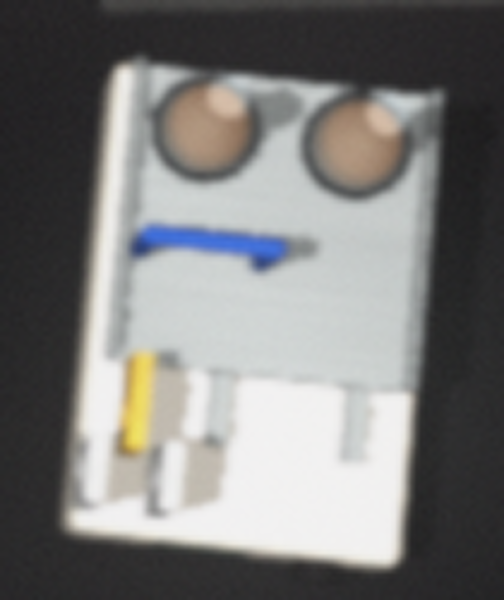

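View pics/c3.png

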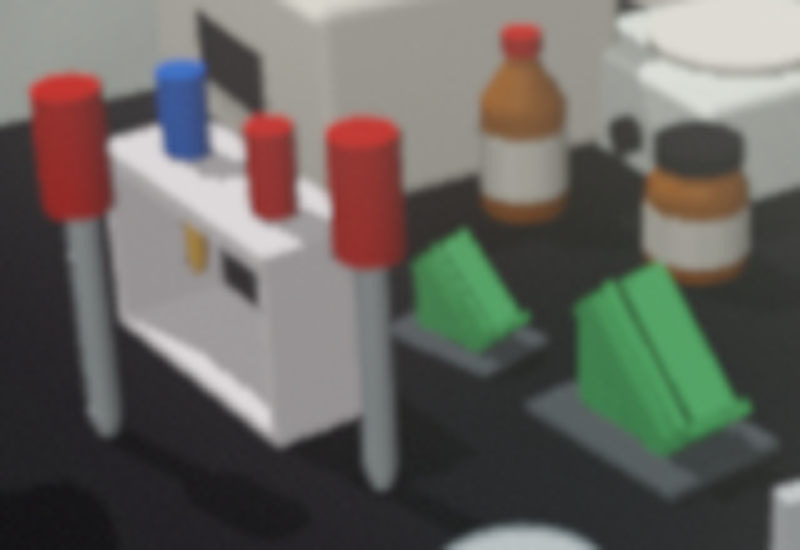

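```bash
cat >> h.py <<'E'
def cloud(c):
    f=192/np.tan(np.radians(float(c['fovy']))/2)
    d=c['depth'].astype(float); v,u=np.mgrid[:384,:512]
    p=np.stack([(u-c['cx'])/f*d,(v-c['cy'])/f*d,d],-1)
    w=rot(c['attitude']).apply(p.reshape(-1,3)).reshape(384,512,3)+np.array(c['eye']); w[d==0]=np.nan
    return w
E
python3 - <<'E'
from h import *
for n in ('top0','side0'):
    c=dict(np.load(f'pics/{n}.npz')); w=cloud(c); im=c['image'].astype(int)
    B,G,Rr=im[...,0],im[...,1],im[...,2]
    x,y,z=w[...,0],w[...,1],w[...,2]
    def rep(name,m):
        p=w[m]; print(n,name,m.sum(),'med',np.nanmedian(p,0).round(1),'5%',np.nanpercentile(p,3,0).round(1),'95%',np.nanpercentile(p,97,0).round(1))
        return p
    reg=(x>380)&(x<800)&(y<-90)&(y>-420)
    m=reg&(z>60)&(z<110)
    p=rep('shaker',m)[:,:2]
    (cx,cy),(a,b),t=cv2.minAreaRect(p.astype(np.float32)); print('rect',cx,cy,a,b,t)
    rep('house z',reg&(z>60)&(z<80)); rep('tray plate',reg&(z>84)&(z<100))
    blue=reg&(B>G+50)&(B>Rr+70)&(z>120); p=rep('bar',blue)
    q=p[:,:2]-p[:,:2].mean(0); print('bar dir',np.linalg.svd(q)[2][0] if False else np.linalg.svd(q,full_matrices=False)[2][0])
    rep('tab',reg&(Rr>150)&(B<90)&(G>100)&(z>100))
    rep('cheeks',reg&(z>100)&(x<560)&(B>120))
    red=(Rr>120)&(G<80)&(B<80)&(y>200)&(y<300)&(x>370)&(x<450)&(z>110); rep('pin handle',red)
    blu=(B>120)&(Rr<90)&(y>320)&(y<420)&(x>340)&(z>110); rep('spare',blu)
    gr=(G>Rr+40)&(G>B+20)&(y<190)&(y>20)&(x>500)&(x<640); rep('rest',gr)
    rep('bench',(x>250)&(x<330)&(y<0)&(y>-80))
    wh=(B>170)&(x<480)&(x>340)&(y>150)&(y<440)&(z>110)&(z<140); p=rep('rack',wh); print(cv2.minAreaRect(p[:,:2].astype(np.float32)))
E
```

```text
top0 shaker 5752 med [ 579.6 -256.4   86.5] 5% [ 445.2 -354.9   64.2] 95% [ 738.7 -148.5  104.4]
rect 589.8463134765625 -253.10665893554688 220.1987762451172 333.09722900390625 82.20962524414062
top0 house z 2359 med [ 499.1 -243.2   69.9] 5% [ 436.8 -341.9   62.1] 95% [ 704.3 -142.1   77.7]
top0 tray plate 2870 med [ 623.5 -265.1   90.5] 5% [ 545.4 -356.7   84.8] 95% [ 742.3 -164.2   97.8]
top0 bar 124 med [ 629.4 -214.6  145.9] 5% [ 619.4 -254.3  137.1] 95% [ 638.9 -171.   150.9]
bar dir [-0.13631971 -0.9906649 ]
top0 tab 18 med [ 523.6 -160.3  126.4] 5% [ 500.4 -165.3  119.4] 95% [ 550.8 -155.1  134.4]
top0 cheeks 185 med [ 487.1 -174.5  132.1] 5% [ 460.4 -345.7  101.5] 95% [ 555.1 -127.7  139.3]
top0 pin handle 56 med [416.8 272.6 175.4] 5% [405.3 263.8 148.2] 95% [425.7 284.1 182. ]
top0 spare 57 med [407.1 373.2 175.9] 5% [398.3 364.  160.7] 95% [417.  384.8 182.2]
top0 rest 442 med [573.5 117.4  65.7] 5% [549.5  65.5  23. ] 95% [594.8 164.7  96.6]
top0 bench 590 med [ 2.887e+02 -4.000e+01 -1.000e-01] 5% [252.7 -77.4  -7.1] 95% [327.   -1.5   7.2]
top0 rack 1179 med [411.1 326.
[... 708 characters left out ...]
-173.   122.3] 5% [ 503.3 -177.6  101.3] 95% [ 558.  -160.2  127.9]
side0 cheeks 553 med [ 481.6 -179.7  122.5] 5% [ 459.1 -348.5  101. ] 95% [ 544.6 -131.6  134.8]
side0 pin handle 159 med [412.1 265.4 155.8] 5% [402.9 258.8 127.6] 95% [423.5 281.6 176.3]
side0 spare 145 med [403.6 365.1 156.3] 5% [394.2 358.1 128.1] 95% [415.7 378.1 176.1]
side0 rest 801 med [561.1 116.   49.2] 5% [547.9  66.1  13. ] 95% [594.5 157.3  89.9]
side0 bench 740 med [289.4 -41.8  -1.7] 5% [252.4 -78.3  -4.4] 95% [327.7  -2.6   0.8]
side0 rack 400 med [394.9 323.  120.1] 5% [375.6 236.4 117.4] 95% [444.2 411.7 123.1]
((411.8447265625, 325.0447998046875), (73.23387908935547, 191.9844207763672), 3.5268609523773193)
```

```bash
cat > ov.py <<'E'
from h import *
import sys
def T(x,y,yaw): 
    c,s=np.cos(yaw),np.sin(yaw); return lambda l:np.array([x+c*l[0]-s*l[1],y+s*l[0]+c*l[1],l[2]])
def box(x0,x1,y0,y1,z0,z1):
    e=[]
    for z in(z0,z1): e+=[((x0,y0,z),(x1,y0,z)),((x1,y0,z),(x1,y1,z)),((x1,y1,z),(x0,y1,z)),((x0,y1,z),(x0,y0,z))]
    for a in(x0,x1):
        for b in(y0,y1): e.append(((a,b,z0),(a,b,z1)))
    return e
def draw(n,items,crop,s,out,bias=(0,0)):
    c=dict(np.load(f'pics/{n}.npz')); x0,y0,x1,y1=crop
    im=cv2.resize(c['image'][y0:y1,x0:x1],None,fx=s,fy=s,interpolation=cv2.INTER_CUBIC)
    for f,edges,col in items:
        for a,b in edges:
            q=[tuple(int(v) for v in ((proj(c,f(p))+0.5-[x0,y0]-np.array(bias))*s)) for p in(a,b)]
            cv2.line(im,q[0],q[1],col,1,cv2.LINE_AA)
    cv2.imwrite(f'pics/{out}.png',im)
E
cat > ov1.py <<'E'
from ov import *
S=T(592,-255,-0.136); Rk=T(412,327,0.07); Re=T(568,112,0.1)
sh=box(-160,160,-110,110,0,70)+box(-147,-103,98,110,70,135)+box(-147,-103,50,62,70,135)
re=box(-42.5,42.5,-65,65,0,6)+[((0,-50,30),(0,15,95))]+[((-18.5,-50-6,30+6),(-18.5,15-6,95+6)),((18.5,-50-6,30+6),(18.5,15-6,95+6))]
rk=box(-35,35,-95,95,0,122)
for n,cr1,cr2 in(('top0',(310,95,430,235),(140,150,300,270)),('side0',(270,180,460,320),(130,125,290,235))):
    draw(n,[(S,sh,(0,0,255))],cr1,4,n+'_s'); draw(n,[(Re,re,(0,0,255)),(Rk,rk,(255,0,0))],cr2,5,n+'_r')
E
python3 ov1.py
```

```text
(no output)
```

View pics/top0_s.png

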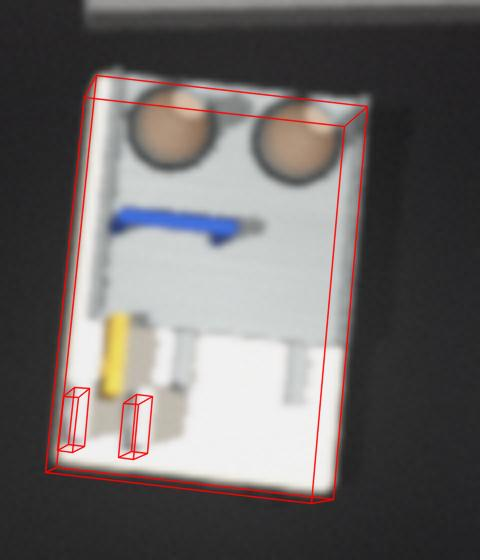

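View pics/top0_r.png

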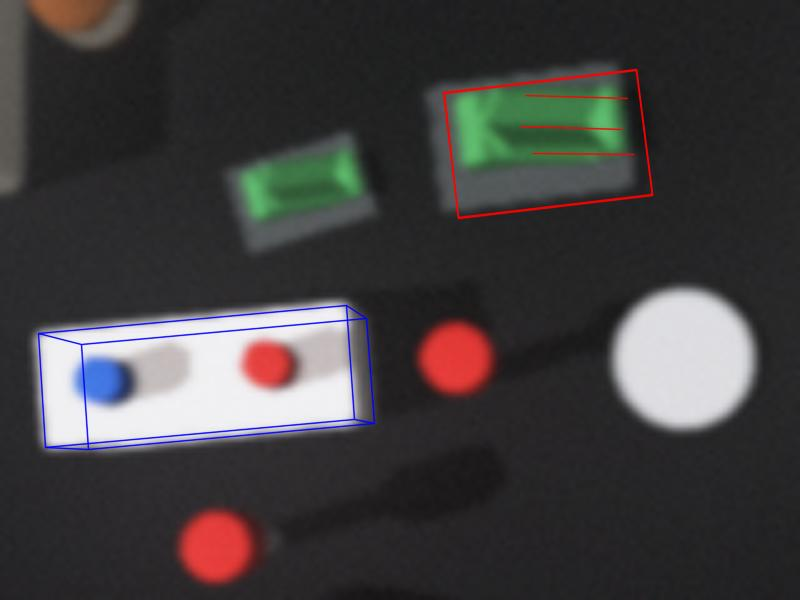

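View pics/side0_s.png

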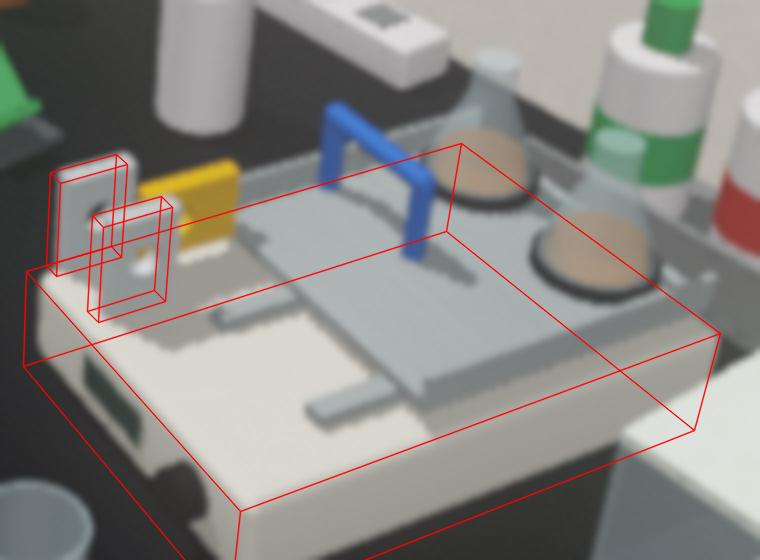

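View pics/side0_r.png

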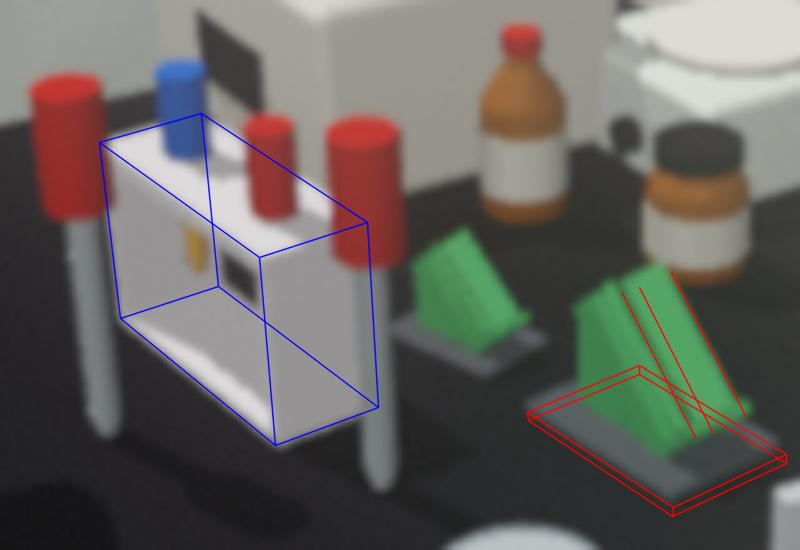

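```bash
sed -i 's/^S=T.*/S=T(596,-255,-0.136); Rk=T(412,327,0.07); Re=T(571,120,0.125)/' ov1.py
cat >> ov1.py <<'E'
th=np.linspace(0,2*np.pi,24)
def circ(y): 
    p=[(-125+10*np.cos(t),y,105+10*np.sin(t)) for t in th]; return list(zip(p[:-1],p[1:]))
ch=box(-147,-103,98,110,70,135)+box(-147,-103,50,62,70,135)+circ(110)+circ(50)+circ(98)+box(-160,160,-110,110,0,70)
draw('top0',[(S,ch,(0,0,255))],(315,165,405,225),8,'t1'); draw('side0',[(S,ch,(0,0,255))],(275,210,365,280),8,'t2')
draw('top0',[(Re,re,(0,0,255))],(215,155,280,195),12,'t3'); draw('side0',[(Re,re,(0,0,255))],(230,170,290,225),11,'t4')
E
python3 ov1.py; python3 -c "
import cv2,numpy as np
a=[cv2.imread(f'pics/t{i}.png') for i in (1,2,3,4)]
a=[cv2.resize(x,(400*1,int(400*x.shape[0]/x.shape[1]))) for x in a] if 0 else a
"
```

```text
(no output)
```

View pics/t1.png

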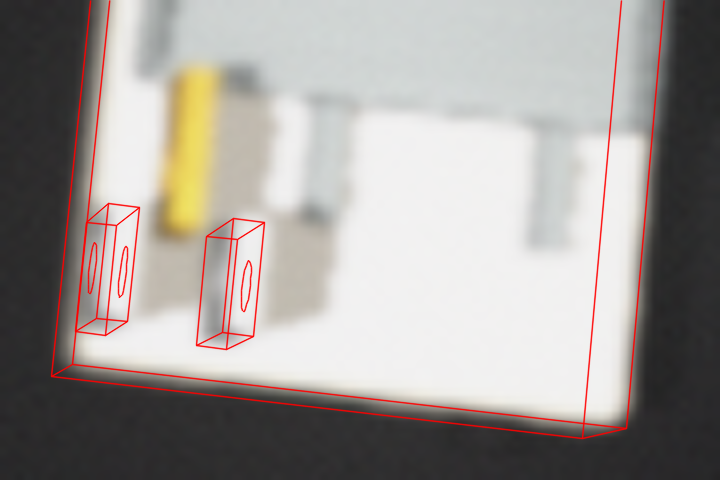

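View pics/t2.png

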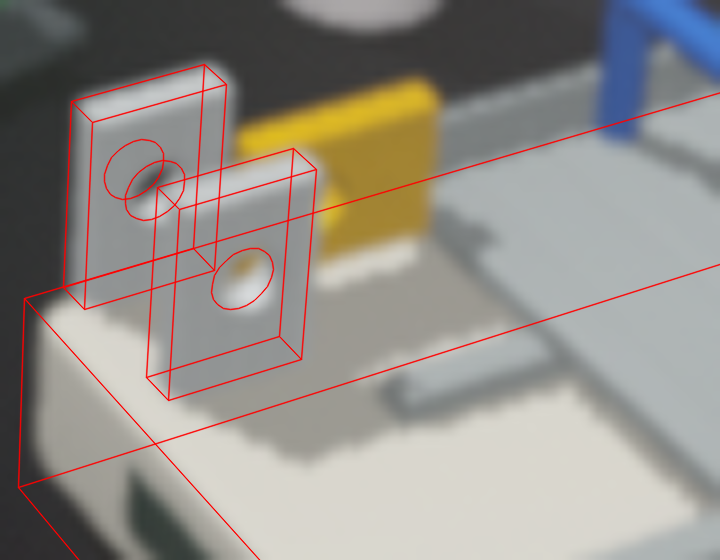

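View pics/t3.png

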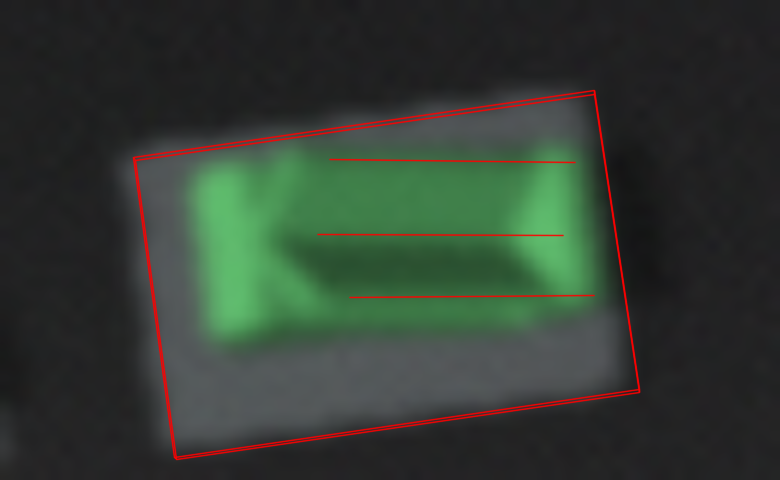

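View pics/t4.png

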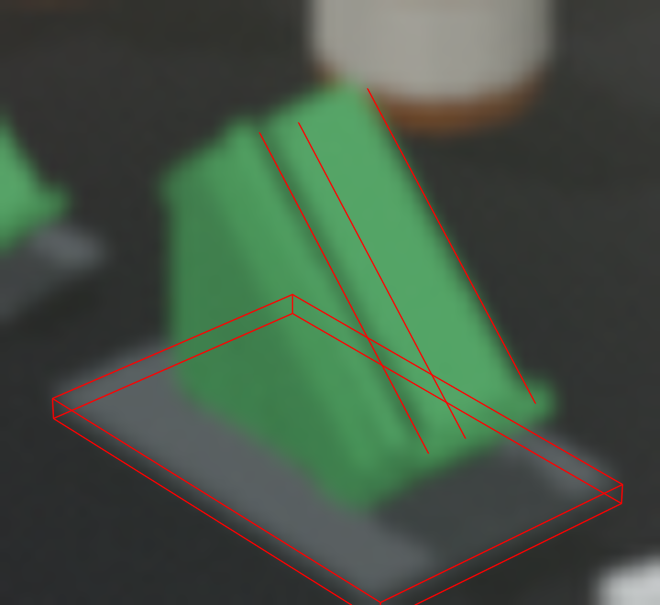

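```bash
cat > k.py <<'E'
from ov import *
S=T(597,-255.5,-0.136); Re=T(571.5,121,0.125); Rk=T(412,326.5,0.07)
def vec(f,d): return f(d)-f((0,0,0))+0*f(d)
SX=vec(S,(1,0,0)); SY=vec(S,(0,1,0)); RX=vec(Re,(1,0,0)); RY=vec(Re,(0,1,0)); Z=np.array([0,0,1.])
def att(y,x):  # tool y (finger dir), jaw x
    y=np.array(y,float); y/=np.linalg.norm(y); x=np.array(x,float); x-=y*(x@y); x/=np.linalg.norm(x)
    return quat(np.column_stack([x,y,np.cross(x,y)]))
def js(p,q):
    j=bot.ik(list(p),list(q)); return None if j is None else np.round(j,2)
E
python3 - <<'E'
from k import *
print('SY',SY, 'mouth',S((-125,110,105)),'far',S((-125,50,105)))
print('rackholes',Rk((0,50,122)),Rk((0,-50,122)))
c=dict(np.load('pics/top0.npz'))
for u,v in((269,125),(197,134),(380,250),(277,222)): print(P(c,u,v).round(0))
for s in(1,-1):
    print('bar',js((628,-215,140),att(-Z,s*SX)),js((628,-215,220),att(-Z,s*SX)), 'rack',js((414,274.,152),att(-Z,s*RX)),js((414,274,290),att(-Z,s*RX)))
    h=Re((0,47,127))
    print('place collinear',js(h,att(-RY-Z,s*RX)),js(h-60*(RY*-1-Z)/1.414,att(-RY-Z,s*RX)))
    for t in(0,22,45):
        t=np.radians(t); 
        d0=np.cos(t)*-Z+np.sin(t)*RY  # at rest: t=45 perpendicular
        a=t-np.pi/4; d1=np.cos(a)*-Z+np.sin(a)*SY
        print(' regrasp',t,js(h,att(d0,s*RX)),js(h-80*d0,att(d0,s*RX)),'level',js(S((-125,277,105)),att(d1,s*SX)),js(S((-125,277,200)),att(d1,s*SX)),js(S((-125,137,105)),att(d1,s*SX)))
E
```

```text
SY [0.13558114 0.99076625 0.        ] mouth [ 488.06814525 -129.56806989  105.        ] far [ 479.93327656 -189.01404462  105.        ]
rackholes [408.50285763 376.37755001 122.        ] [415.49714237 276.62244999 122.        ]
[715.  44. 139.]
[702. 274.  90.]
[ 322. -312.    5.]
[420.  22.  15.]
bar [-0.39  0.65  1.27 -0.    1.22 -0.25] [-0.39  0.58  1.19 -0.    1.37 -0.25] rack [ 0.51  0.29  1.78 -0.    1.07  0.39] [ 0.51  0.15  1.61 -0.    1.38  0.39]
place collinear [ 0.48  0.69  1.41 -0.73  1.42  0.61] [ 0.54  0.67  1.33 -0.7   1.53  0.59]
 regrasp 0.0 [ 0.23  0.51  1.53 -0.    1.1   0.1 ] [ 0.23  0.42  1.45 -0.    1.26  0.1 ] level [ 0.28  0.6   1.64 -0.72  1.36  0.74] [ 0.28  0.46  1.59 -0.7   1.5   0.62] [ 0.04  0.51  1.79 -0.85  1.18  0.65]
 regrasp 0.3839724354387525 [ 0.08  0.52  1.56  0.43  1.12 -0.24] [ 0.03  0.43  1.5   0.4   1.27 -0.23] level [ 0.16  0.47  1.71 -0.43  1.13  0.51] [ 0.16  0.34  1.64 -0.4   1.31  0.43] [-0.1   0.4   1.8  -0.48  1.01  0.31]
 regrasp 0.7853981633974483 [-0.05  0.59  1.57  0.82  1.27 -0.55] [-0.14  0.53  1.52  0.76  1.41 -0.52] level [-0.    0.39  1.77 -0.    0.98  0.13] [-0.    0.26  1.69 -0.    1.19  0.13] [-0.28  0.37  1.8  -0.    0.97 -0.14]
bar None None rack None None
place collinear [ 0.48  0.69  1.41 -0.73  1.42 -2.53] [ 0.54  0.67  1.33 -0.7   1.53 -2.55]
 regrasp 0.0 None None level [ 0.28  0.6   1.64 -0.72  1.36 -2.4 ] [ 0.28  0.46  1.59 -0.7   1.5  -2.52] [ 0.04  0.51  1.79 -0.85  1.18 -2.49]
 regrasp 0.3839724354387525 None None level None None None
 regrasp 0.7853981633974483 None None level None None None
```

```bash
python3 - <<'E'
from k import *
q=att(-Z,SX)
bot.move_gripper(45,30)
bot.move_to([628,-215,235],q)
bot.servo_line([628,-215,141],q)
bot.move_gripper(5,30)
s=bot.read_state(); print(s['clock'],s['ee_pos'],s['grip_width'],s['ft_force'])
snap('side','a1'); 
p=np.array([628,-215,141.])
hit=bot.servo_line(list(p-SX*72),q,speed=60,until_force=15)
s=bot.read_state(); print(hit,s['clock'],s['ee_pos'],s['ft_force'],'moved',(s['ee_pos']-p)@SX)
snap('side','a2');snap('top','a3')
E
python3 -c "
import cv2
a=cv2.imread('pics/a2.png')[170:310,260:450];cv2.imwrite('pics/a2c.png',cv2.resize(a,None,fx=4,fy=4,interpolation=cv2.INTER_CUBIC))"
```

```text
4.9 [ 628.45111747 -215.14416185  142.21679735] 12.978619451787822 [0.32838968 0.92179515 6.43915436]
True 5.65 [ 593.84730901 -210.49772045  142.48984079] [10.41981744 -1.5085567  -1.33326726] moved -34.447757636350524
```

View pics/a2c.png

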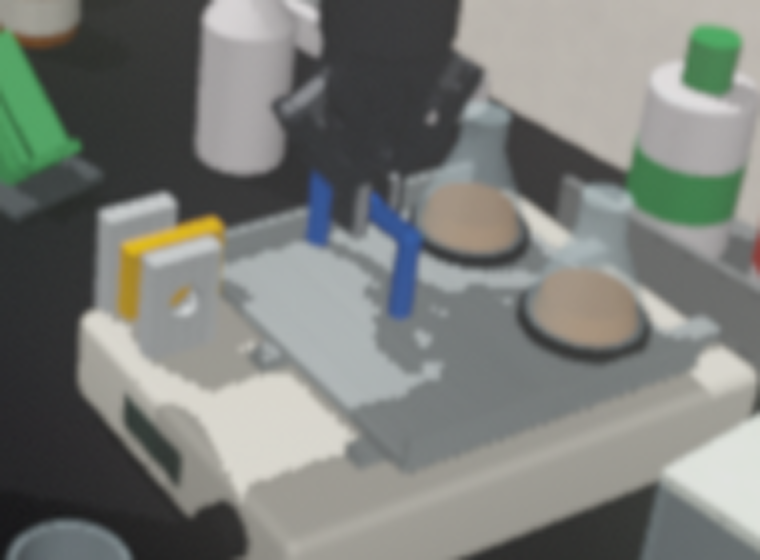

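```bash
python3 - <<'E'
from k import *
p=np.array([628,-215,141.]);q=att(-Z,SX)
for i in range(2):
    e=bot.read_state()['ee_pos']; off=((e-p)@SX)
    hit=bot.servo_line(list(p+SX*(off-15)),q,speed=40,until_force=20)
    s=bot.read_state(); print(hit,s['clock'],s['ft_force'],'moved',(s['ee_pos']-p)@SX)
bot.dwell(.3)
s=bot.read_state(); print(s['ft_force'],'moved',(s['ee_pos']-p)@SX)
bot.move_gripper(40)
e=s['ee_pos']; bot.servo_line([e[0],e[1],250],q)
snap('side','b1');snap('top','b2')
ov=[(S,box(-147,-103,98,110,70,135)+box(-147,-103,50,62,70,135)+box(-147,-103,74,86,100,135)+[((-125,180,105),(-125,20,105))],(0,0,255))]
draw('top' and 'b2',ov,(315,165,405,225),8,'b2c'); draw('b1',ov,(275,210,365,280),8,'b1c')
draw('b1',[],(275,210,365,280),8,'b1d')
E
```

```text
True 5.9583 [ 7.77039959 -2.52233141 -0.38580633] moved -34.47107649987222
True 6.1667 [ 7.46547264 -1.04898715 -1.33619463] moved -34.464160338139145
[ 5.85364698 -1.22184632  1.47648378] moved -34.45224939916573
```

View pics/b1c.png

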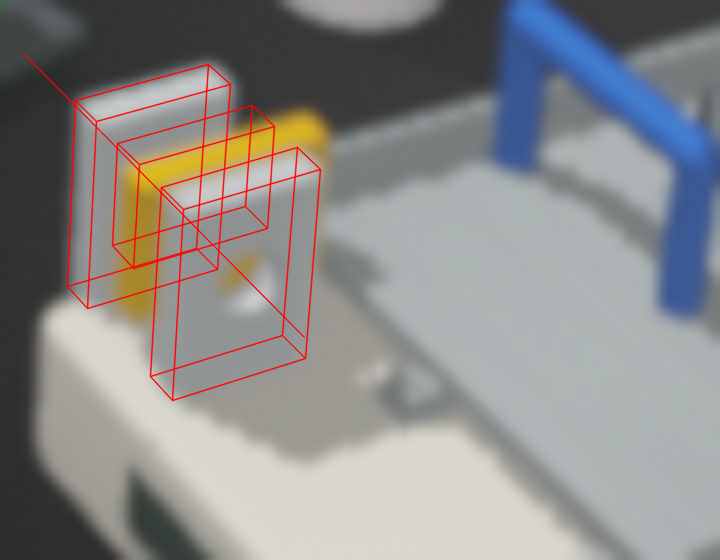

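View pics/b1d.png

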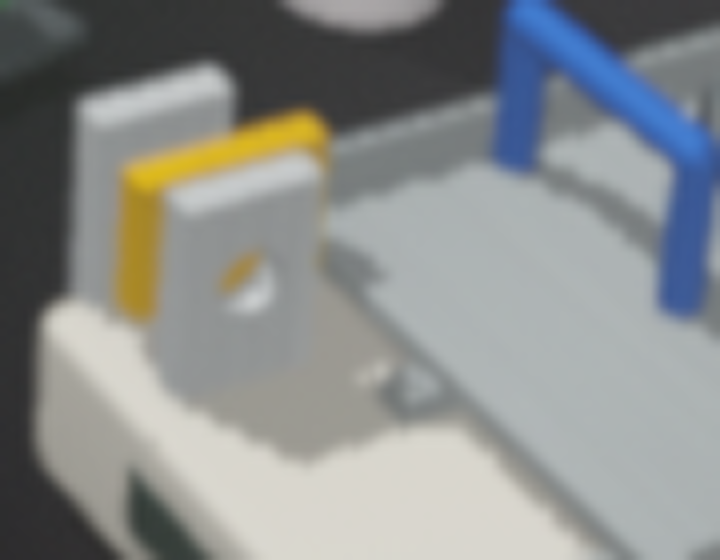

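View pics/b2c.png

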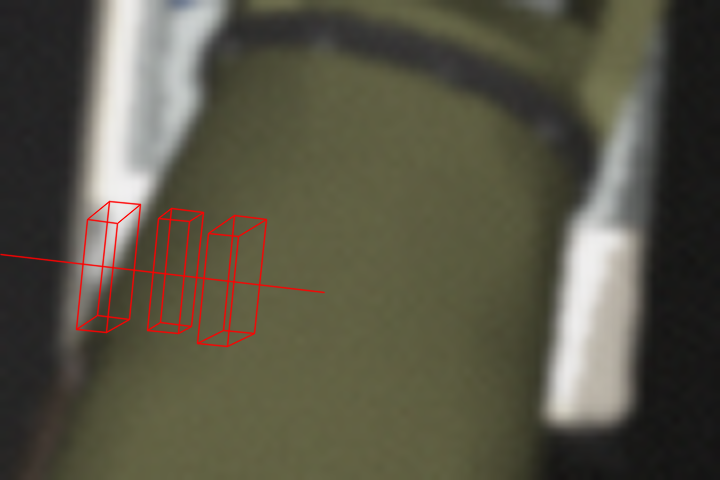

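```bash
sed -i 's/^S=T(597/S=T(598/' k.py; python3 - <<'E'
from k import *
for n,roi in(('top0',(183,205,212,238)),('side0',(175,145,192,172))):
    c=dict(np.load(f'pics/{n}.npz')); im=c['image'].astype(int)
    x0,y0,x1,y1=roi
    m=np.zeros((384,512),bool); s=im[y0:y1,x0:x1]; m[y0:y1,x0:x1]=(s[...,2]>110)&(s[...,1]<90)&(s[...,0]<90)
    v,u=np.nonzero(m); print(n,u.min(),u.max(),v.min(),v.max(),u.mean(),v.mean())
    for x,y in((415.5,276.6),(413.5,273)):
        th=np.linspace(0,6.28,40); pts=np.array([proj(c,(x+15*np.cos(t),y+15*np.sin(t),z)) for t in th for z in(122,177)]); print((x,y),pts.min(0).round(1),pts.max(0).round(1))
    e=[((15*np.cos(a),15*np.sin(a),z),(15*np.cos(b),15*np.sin(b),z)) for a,b in zip(th[:-1],th[1:]) for z in(122,177)]
    draw(n,[(T(415.5,276.6,0),e,(0,255,0)),(T(413.5,273,0),e,(255,0,0))],(roi[0]-10,roi[1]-10,roi[2]+10,roi[3]+10),12,'p_'+n)
E
```

```text
top0 190 198 219 226 194.0 222.5
(415.5, 276.6) [187.5 217.4] [200.  228.2]
(413.5, 273) [188.7 218.1] [201.2 228.8]
side0 179 188 147 168 183.8426966292135 157.6629213483146
(415.5, 276.6) [177.3 146.9] [189.5 169.2]
(413.5, 273) [177.2 147.5] [189.4 169.8]
```

View pics/p_top0.png

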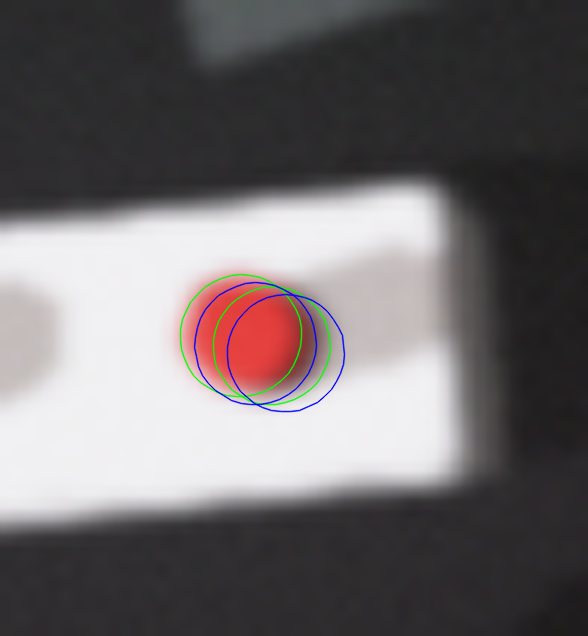

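View pics/p_side0.png

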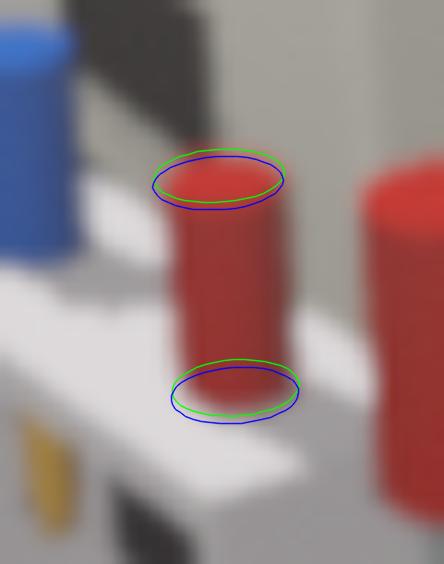

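```bash
python3 - <<'E'
from k import *
q=att(-Z,RX)
bot.move_gripper(60,40)
bot.move_to([415,275,290],q)
bot.servo_line([415,275,152],q)
s=bot.read_state(); print(s['clock'],s['ft_force'],s['ee_pos'])
bot.move_gripper(10,50)
s=bot.read_state(); print(s['clock'],s['ft_force'],s['ee_pos'],s['grip_width'])
bot.servo_line([415,275,300],q)
s=bot.read_state(); print(s['clock'],s['ft_force'],s['ee_pos'],s['grip_width'])
snap('side','d1'); draw('d1',[],(140,60,300,180),5,'d1c')
E
```

```text
11.1 [ 0.29777437  0.28064279 -0.75624302] [415.35572751 275.13933188 152.77558867]
11.475 [-0.20859518 -1.20303825  5.37724846] [415.25217571 275.14884892 152.78325395] 29.21998208277418
12.6083 [ 0.92997891 -0.12135093 -2.186447  ] [414.76871667 274.86773369 299.03213348] 28.886336928540405
```

View pics/d1c.png

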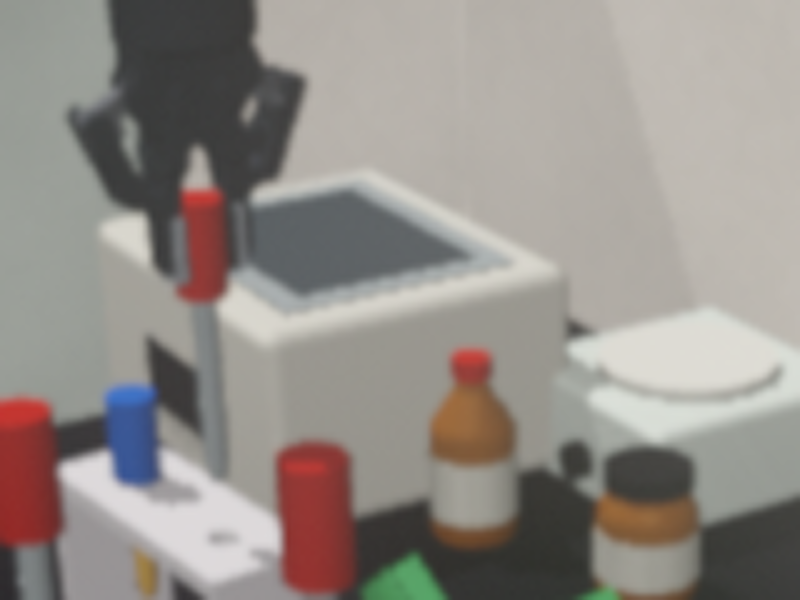

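```bash
python3 - <<'E'
from k import *
u=(RY+Z)/2**.5; n=(Z-RY)/2**.5
q0=att(-Z,RX); q=att(-u,RX)
bot.servo_line([560,215,310],q0,speed=250)
foot=Re((0,-50,30)); tgt=foot+148.5*u; print(foot,tgt)
bot.move_to(list(tgt+60*n),q)
s=bot.read_state(); print(s['clock'],s['ee_pos'],tgt+60*n)
bot.servo_line(list(tgt+22*n),q,speed=100)
snap('side','e1');snap('top','e2')
print(bot.read_state()['clock'])
draw('e1',[],(180,90,320,225),4,'e1c');draw('e2',[],(200,130,320,220),5,'e2c')
E
```

```text
[577.73373667  71.39011664  30.        ] [564.64222178 175.57618691 135.00535701]
14.175 [569.8756426  134.36008691 178.63790237] [569.93172275 133.48080498 177.43176388]
14.8083
```

View pics/e1c.png

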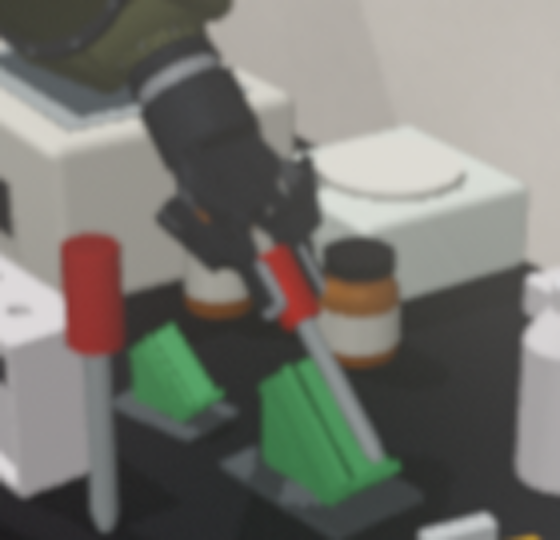

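View pics/e2c.png

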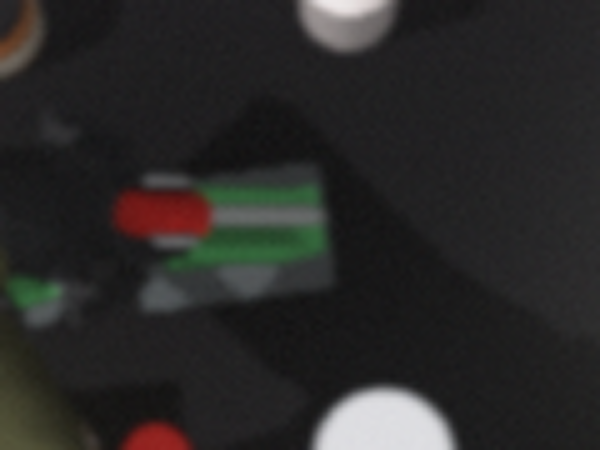

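```bash
python3 - <<'E'
from k import *
u=(RY+Z)/2**.5; n=(Z-RY)/2**.5; q=att(-u,RX)
tgt=Re((0,-50,30))+148.5*u
hit=bot.servo_line(list(tgt-5*n),q,speed=25,until_force=5)
s=bot.read_state(); d=s['ee_pos']-tgt
print(hit,s['clock'],s['ft_force'],'n',d@n,'u',d@u,'x',d@RX)
snap('side','f1');snap('top','f2')
draw('f1',[],(180,90,320,225),4,'f1c');draw('f2',[],(200,130,320,220),5,'f2c')
E
```

```text
True 15.7417 [ 2.90224453 -1.4975996   2.52549982] n -2.8762625213467703 u -0.18589252377654789 x 0.23856162726821026
```

View pics/f1c.png

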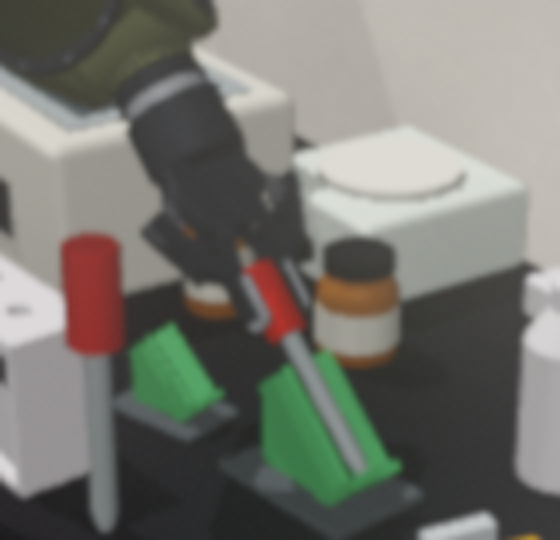

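View pics/f2c.png

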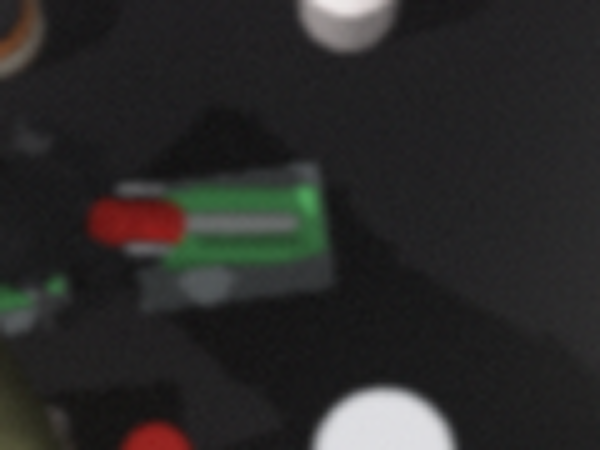

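```bash
python3 - <<'E'
from k import *
u=(RY+Z)/2**.5; n=(Z-RY)/2**.5; q=att(-u,RX)
bot.move_gripper(55)
bot.dwell(.5)
e=bot.read_state()['ee_pos']
bot.servo_line(list(e+90*u),q,speed=120)
e=bot.read_state()['ee_pos']
snap('side','g1');snap('top','g2')
print(bot.read_state()['clock'],e)
Re2=Re
th=np.linspace(0,6.283,25)
def pin_edges(L=0):  # pin lying in rest; tip L mm up from foot
    o=np.array([0,-50,30.]); uu=np.array([0,1,1])/2**.5; a=np.array([1,0,0]); b=np.array([0,-1,1])/2**.5
    r=[]
    for s,rad in((L+10,7),(L+110,7),(L+110,15),(L+165,15)):
        p=[o+uu*s+rad*(a*np.cos(t)+b*np.sin(t)) for t in th]; r+=list(zip(p[:-1],p[1:]))
    return r
it=[(Re,pin_edges(0),(0,0,255))]
draw('g1',it,(220,120,300,220),6,'g1c');draw('g2',it,(210,150,280,200),10,'g2c')
E
```

```text
17.7167 [556.07884174 240.11346037 195.07995771]
```

View pics/g1c.png

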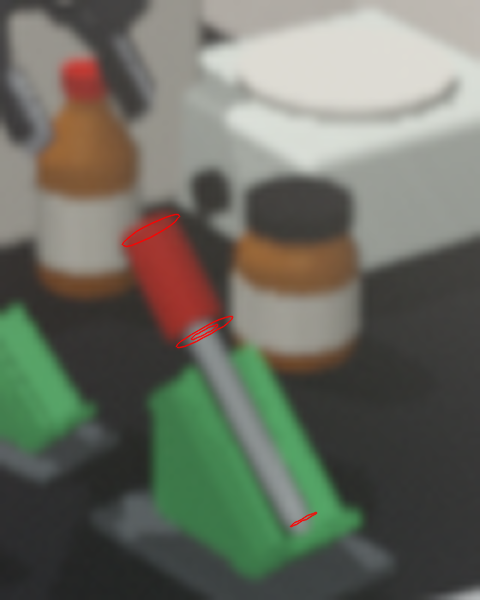

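View pics/g2c.png

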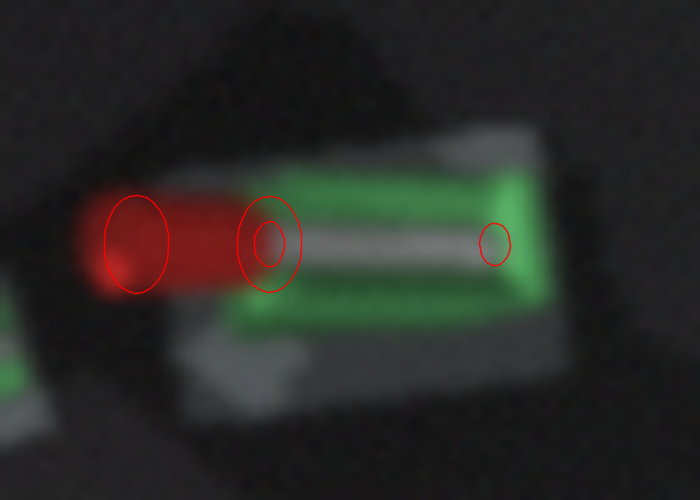

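```bash
cat > fit.py <<'E'
from k import *
from scipy.optimize import minimize
th=np.linspace(0,6.283,25)
def red(c,box):
    im=c['image'].astype(float); r=im[...,2]-np.maximum(im[...,0],im[...,1]); x0,y0,x1,y1=box
    m=np.zeros((384,512)); m[y0:y1,x0:x1]=np.clip(r[y0:y1,x0:x1],0,None)
    hi=np.percentile(m[m>30],60) if (m>30).any() else 1; return np.clip(m/hi,0,1)
def sil(c,sh,d,bias):
    d=d/np.linalg.norm(d); a=np.cross(d,[1,0,.01]); a/=np.linalg.norm(a); b=np.cross(d,a)
    pts=np.array([proj(c,sh+d*s+15*(a*np.cos(t)+b*np.sin(t))) for s in(0,55) for t in th])+bias
    h=cv2.convexHull((pts*8*16).astype(np.int32)+ (4*16-8)) ; m=np.zeros((384*8,512*8),np.uint8)
    cv2.fillConvexPoly(m,h,255,cv2.LINE_AA,4)
    return cv2.GaussianBlur(cv2.resize(m,(512,384),interpolation=cv2.INTER_AREA)/255.,(0,0),0.9)
def fitpin(cs,boxes,sh0,d0,span=12):
    R_=[red(c,b) for c,b in zip(cs,boxes)]
    def cost(p,only=None):
        d=np.array(d0)+np.array([p[3],p[4],-p[4]*(d0[1]/max(d0[2],.3)) if d0[2]>.3 else p[4]])
        return sum(((sil(c,sh0+p[:3],d,0)-r)**2).sum() for i,(c,r) in enumerate(zip(cs,R_)) if only is None or i==only)
    out=[]
    for only in (None,):
        r=minimize(cost,[0]*5,args=(only,),method='Nelder-Mead',options=dict(initial_simplex=np.vstack([np.zeros(5)]+[np.eye(5)[i]*([5,5,5,.08,.08][i]) for i in range(5)]),maxiter=250,xatol=.05,fatol=.05)); out.append(r)
    return out,cost
E
python3 - <<'E'
from fit import *
cs=[dict(np.load('pics/g1.npz')),dict(np.load('pics/g2.npz'))]
u=(RY+Z)/2**.5
sh0=Re((0,-50,30))+110*u
o,cost=fitpin(cs,[(236,150,262,182),(212,165,245,185)],sh0,u)
r=o[0]; print(r.x.round(2),r.fun,cost([0]*5)); d=r.x[:3]; n=(Z-RY)/2**.5; print('n',d@n,'u',d@u,'x',d@RX, 'sh',sh0+d)
E
```

```text
[ 1.57 12.23 -2.9  -0.04 -0.11] 11.752980087140521 66.25673570698824
n -10.494008510781754 u 6.396627135507251 x 3.0809127232162754 sh [569.60414209 160.79939145 104.88445977]
```

```bash
sed -i 's/^S=T(598,-255.5,-0.136); Re=T(571.5,121,0.125)/S=T(598,-255.5,-0.136); Re=T(571.5,124,0.125)/' k.py; python3 - <<'E'
from k import *
u=(RY+Z)/2**.5; n=(Z-RY)/2**.5
s=bot.read_state(); e=s['ee_pos']
bot.servo_line([e[0],e[1],300],speed=250)
q=att(-n,RX); h=Re((0,-50,30))+(110+28)*u
print(h)
bot.move_to(list(h+130*n+np.array([0,0,20])),q)
bot.servo_line(list(h+45*n),q,speed=200)
snap('side','i1');snap('top','i2')
print(bot.read_state()['clock'])
draw('i1',[],(200,100,320,220),5,'i1c');draw('i2',[],(200,130,320,220),5,'i2c')
E
```

```text
[565.56788445 171.20949507 127.5807358 ]
20.325
```

View pics/i1c.png

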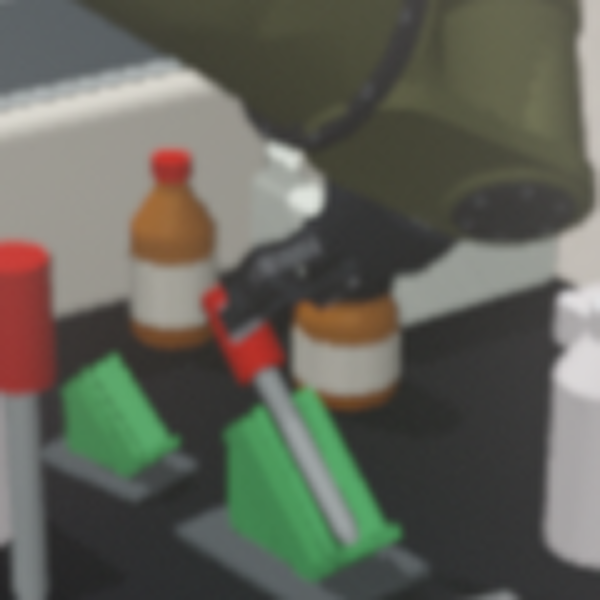

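View pics/i2c.png

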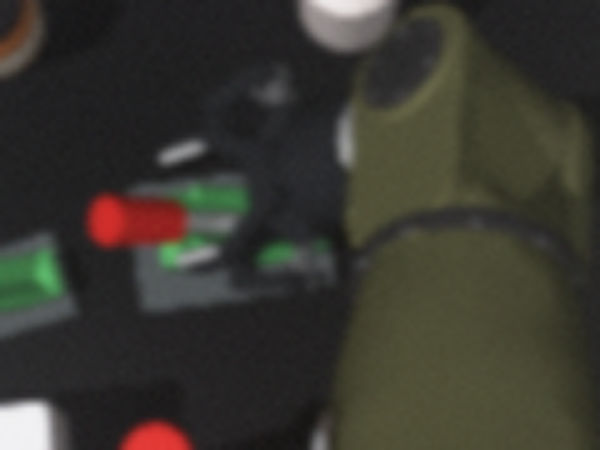

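```bash
python3 - <<'E'
from k import *
u=(RY+Z)/2**.5; n=(Z-RY)/2**.5
h=Re((0,-50,30))+(110+28)*u
s=bot.read_state(); e=s['ee_pos']; print(e-(h+45*n), s['grip_width'])
M=rot(s['tool_rot']).as_matrix()
W=lambda p:np.array(p)
tip=e+M[:,1]*19
ed=[(tip+M[:,0]*27+M[:,2]*11,tip+M[:,0]*27-M[:,2]*11),(tip-M[:,0]*27+M[:,2]*11,tip-M[:,0]*27-M[:,2]*11),(tip+M[:,0]*27,e+M[:,0]*27),(tip-M[:,0]*27,e-M[:,0]*27)]
a=Re((0,-50,30))
it=[(W,ed,(255,255,0)),(W,[(a,a+165*u),(h-15*RX,h+15*RX),(a+165*u-15*RX,a+165*u+15*RX),(a+110*u-15*RX,a+110*u+15*RX)],(255,255,255))]
draw('i1',it,(225,140,285,215),8,'i1d');draw('i2',it,(210,150,270,195),12,'i2d')
E
```

```text
[ 0.6288599  -0.50563008  1.28172107] 54.986855870195896
```

View pics/i1d.png

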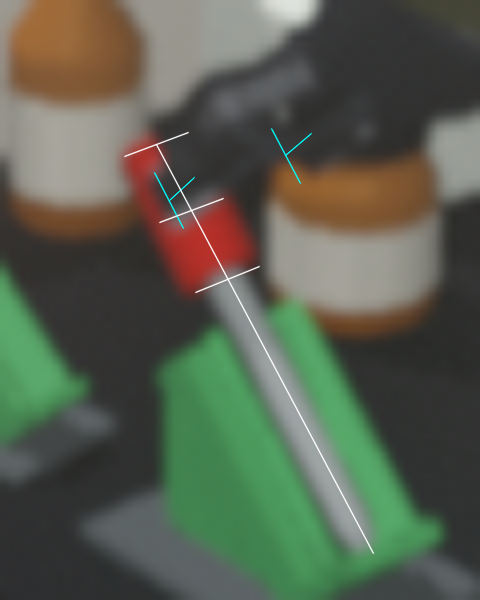

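View pics/i2d.png

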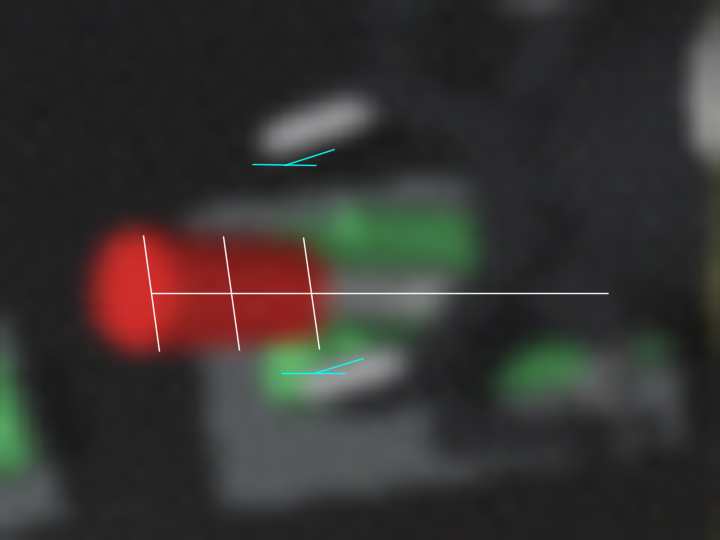

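```bash
python3 - <<'E'
from k import *
u=(RY+Z)/2**.5; n=(Z-RY)/2**.5; q=att(-n,RX)
h=Re((0,-50,30))+(110+28)*u-2*RX-1.5*n
hit=bot.servo_line(list(h),q,speed=80,until_force=8)
s=bot.read_state(); e=s['ee_pos']; print(hit,s['clock'],s['ft_force'],e-h)
snap('side','j1')
bot.move_gripper(10,60)
s=bot.read_state(); print(s['clock'],s['ft_force'],s['grip_width'],(s['ee_pos']-e)@RX,s['moment'])
snap('side','j2')
draw('j1',[],(225,140,285,215),8,'j1d');draw('j2',[],(225,140,285,215),8,'j2d')
E
```

```text
False 21.0583 [ 0.40100692 -0.45168777  0.56844349] [0.11067828 0.0084795  0.13701276]
21.4667 [ 4.97004964 -0.57546468  2.9669761 ] 28.337696248716558 0.6178333407755487 [-0.23883567 -0.84330795 -0.37727011]
```

View pics/j1d.png

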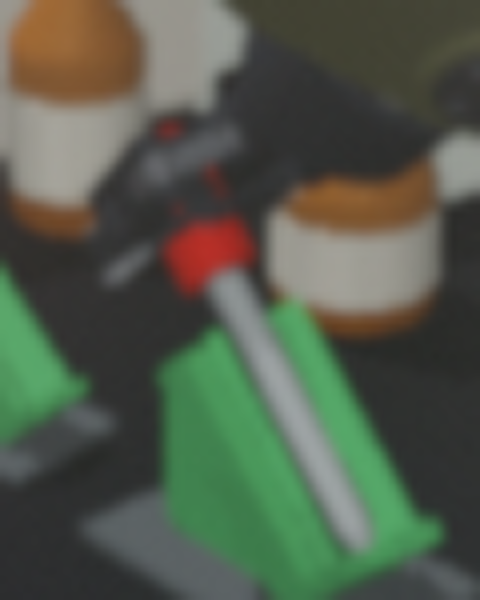

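View pics/j2d.png

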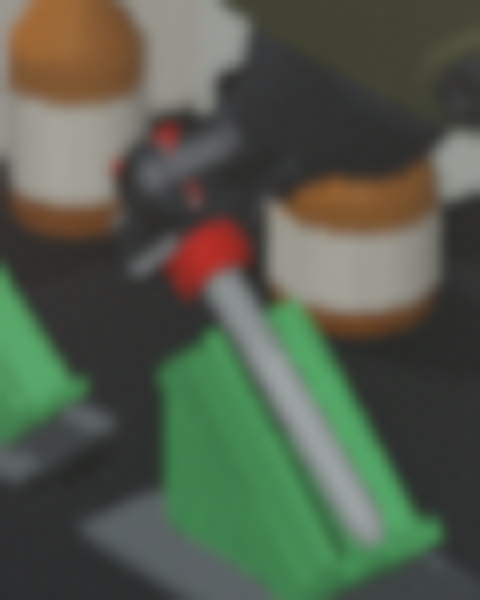

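```bash
python3 - <<'E'
from k import *
n=(Z-RY)/2**.5; q=att(-n,RX)
e=bot.read_state()['ee_pos']
bot.servo_line(list(e+60*n),q,speed=150)
e=bot.read_state()['ee_pos']
bot.servo_line(list(e+np.array([0,0,70])),q,speed=200)
q1=att(-Z,SX)
bot.move_to(list(S((-125,275,180))),q1)
bot.servo_line(list(S((-125,275,105))),q1,speed=150)
bot.dwell(.2)
s=bot.read_state(); print(s['clock'],s['ft_force'],s['grip_width'],s['ee_pos'],S((-125,275,105)))
snap('side','l1');snap('top','l2')
W=lambda p:np.array(p)
it=[(S,[((-125,300,105),(-125,30,105))],(0,0,255))]
draw('l1',it,(225,190,365,290),5.5,'l1c');draw('l2',it,(260,160,360,230),7,'l2c')
E
```

```text
24.1833 [ 0.23026962 -0.76727442 -1.80551037] 27.854536133901988 [511.91042403  33.92422326 105.93610568] [511.43903416  33.90836061 105.        ]
```

View pics/l1c.png

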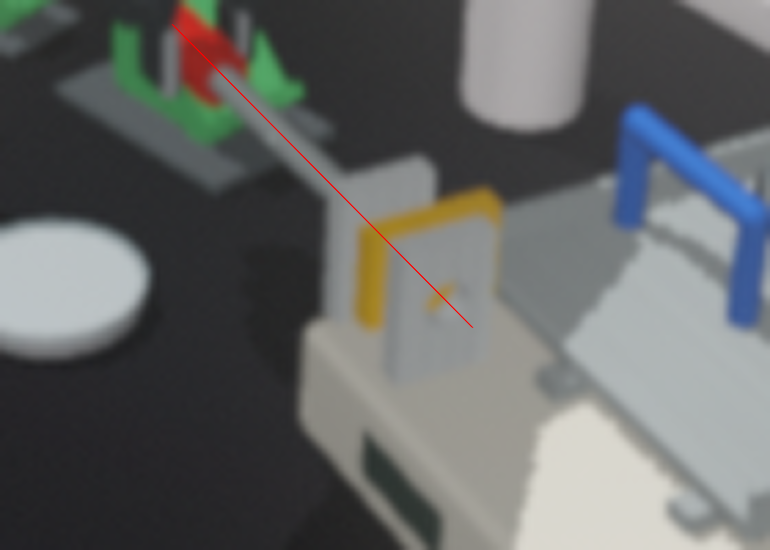

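View pics/l2c.png

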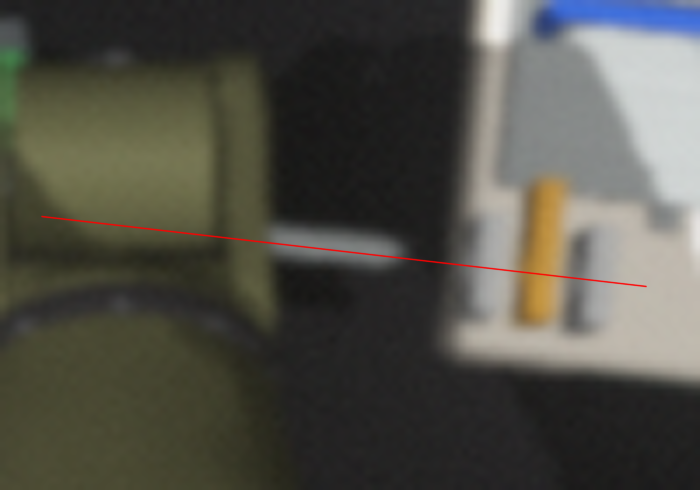

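```bash
cat >> k.py <<'E'
th=np.linspace(0,6.283,25)
def pinov(sh,d):  # shank outline edges in world
    d=np.array(d)/np.linalg.norm(d); a=np.cross(d,[0,0,1]); a/=np.linalg.norm(a); b=np.cross(d,a); r=[]
    for s,rad in((0,15),(55,15),(0,7),(-50,7),(-100,7),(-110,4)):
        p=[sh+d*s+rad*(a*np.cos(t)+b*np.sin(t)) for t in th]; r+=list(zip(p[:-1],p[1:]))
    for t in np.linspace(0,6.283,9)[:-1]: 
        w=a*np.cos(t)+b*np.sin(t); r.append((sh+7*w,sh-100*d+7*w))
    return r
W=lambda p:np.array(p)
E
python3 - <<'E'
from k import *
e=bot.read_state()['ee_pos']
it=[(W,pinov(e-28*SY,SY),(0,0,255))]
draw('l1',it,(250,185,320,240),11,'l1d');draw('l2',it,(285,170,335,215),14,'l2d')
for n in('l1','l2'):
    c=dict(np.load(f'pics/{n}.npz')); w=cloud(c); L=(w-e)@SX; Y=(w-e)@SY; z=w[...,2]
    for a,b in((-135,-110),(-110,-85),(-85,-60),(-60,-45)):
        m=(abs(L)<12)&(Y>a)&(Y<b)&(z>85)&(z<130); print(n,a,m.sum(),np.median(L[m]).round(2),np.median(z[m]).round(2),z[m].mean().round(2))
E
```

```text
l1 -135 38 -1.8 106.09 105.02
l1 -110 39 -1.32 106.4 105.56
l1 -85 41 -2.15 105.84 105.31
l1 -60 16 -3.25 106.03 105.34
l2 -135 34 1.54 106.12 106.38
l2 -110 35 1.29 107.04 107.5
l2 -85 15 -0.12 105.97 107.12
l2 -60 0 nan nan nan
  return _methods._mean(a, axis=axis, dtype=dtype,
  ret = ret.dtype.type(ret / rcount)
<stdin>:8: RuntimeWarning: Mean of empty slice.
```

View pics/l1d.png

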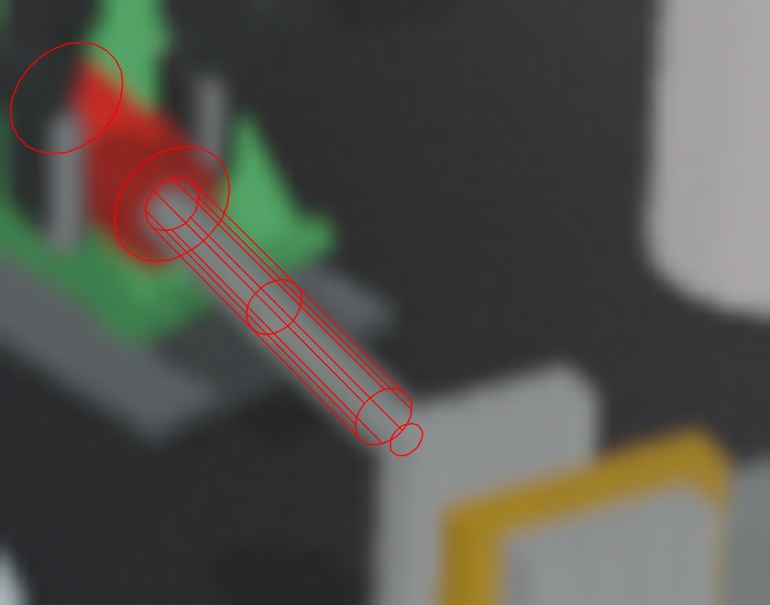

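View pics/l2d.png

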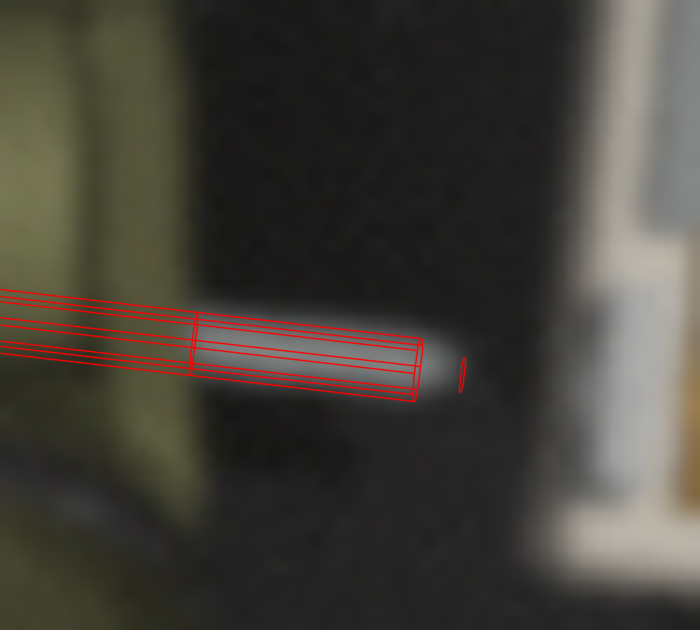

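```bash
python3 - <<'E'
from k import *
q1=att(-Z,SX)
b=bot.read_state()['ft_force']
for y in(245,232,222,212,200,190):
    hit=bot.servo_line(list(S((-125,y,105))),q1,speed=50,until_force=10)
    s=bot.read_state(); f=s['ft_force']-b; l=s['ee_pos']-S((-125,0,105)); print(y,hit,round(s['clock'],2),'f x,y,z',round(f@SX,1),round(f@SY,1),round(f[2],1),'pos',round(l@SX,2),round(l@SY,1),round(l[2],2))
    if hit: break
snap('side','m1');snap('top','m2')
draw('m1',[],(250,185,360,270),7,'m1d');draw('m2',[],(285,165,385,225),8,'m2d')
E
```

```text
245 False 25.03 f x,y,z -1.2 1.2 1.0 pos 0.03 245.0 0.02
232 False 25.44 f x,y,z -2.3 -0.5 0.8 pos -0.02 231.6 0.01
222 False 25.79 f x,y,z -1.9 -0.8 0.8 pos 0.0 221.6 -0.0
212 False 26.14 f x,y,z -1.8 -0.7 1.3 pos 0.08 211.6 0.04
200 False 26.53 f x,y,z -1.6 -0.5 1.4 pos 0.05 199.6 0.03
190 False 26.88 f x,y,z -2.2 -1.1 1.0 pos 0.04 189.6 0.04
```

View pics/m1d.png

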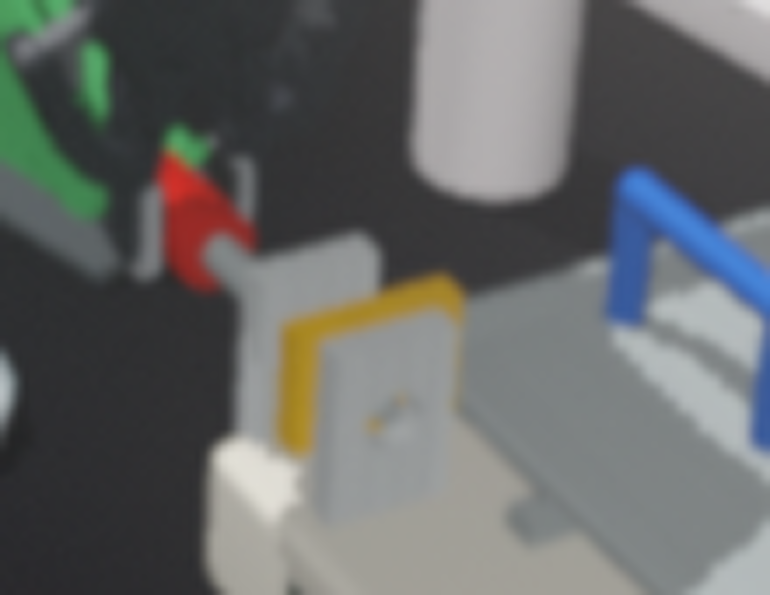

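View pics/m2d.png

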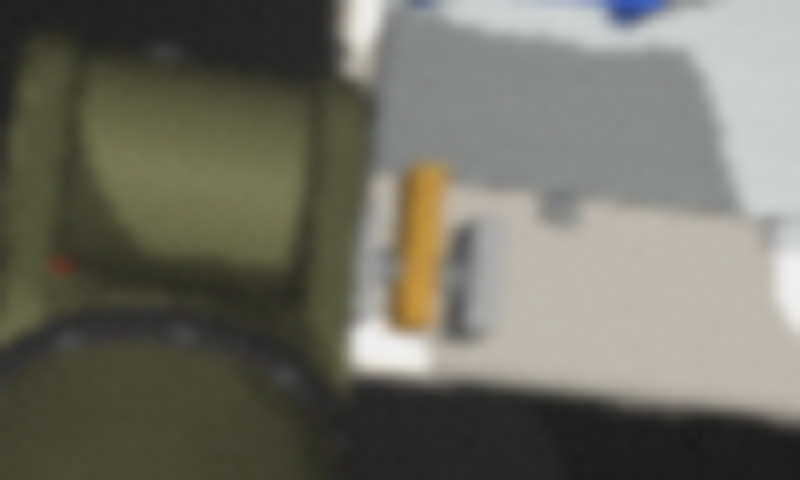

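```bash
python3 - <<'E'
from k import *
q1=att(-Z,SX)
for y in(175,160,148,141,128):
    hit=bot.servo_line(list(S((-125,y,105))),q1,speed=45,until_force=12)
    s=bot.read_state(); f=s['ft_force']; l=s['ee_pos']-S((-125,0,105)); print(y,hit,round(s['clock'],2),'f x,y,z',round(f@SX,1),round(f@SY,1),round(f[2],1),'pos',round(l@SX,2),round(l@SY,1),round(l[2],2))
    if hit: break
snap('side','n1');snap('top','n2')
draw('n1',[],(250,185,360,270),7,'n1d');draw('n2',[],(285,165,385,225),8,'n2d')
E
```

```text
175 False 27.47 f x,y,z -1.1 -2.3 0.9 pos 0.05 174.6 0.04
160 False 27.95 f x,y,z -1.4 -2.3 0.3 pos 0.02 159.5 0.03
148 False 28.37 f x,y,z -1.5 -2.9 1.4 pos 0.08 147.4 0.09
141 False 28.68 f x,y,z -1.8 -1.5 3.9 pos 0.1 140.7 0.13
128 True 28.94 f x,y,z 2.1 3.3 3.0 pos 0.55 133.9 0.41
```

View pics/n1d.png

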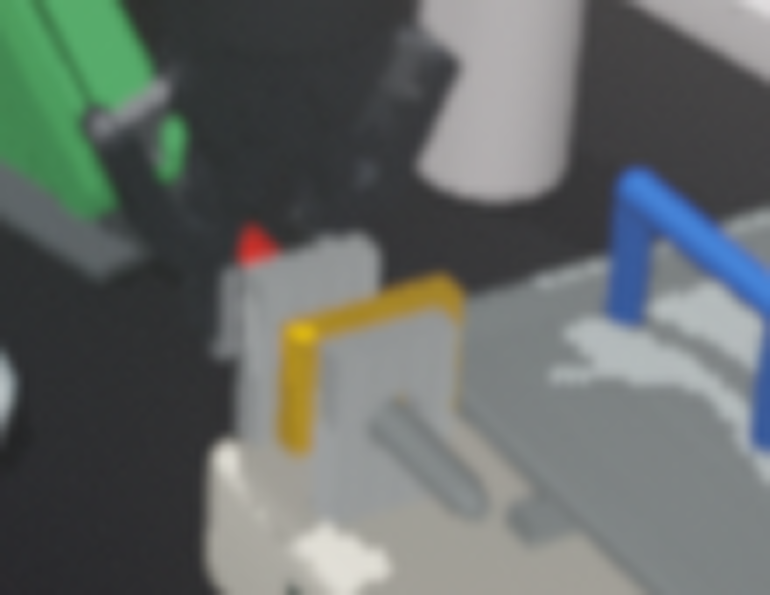

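View pics/n2d.png

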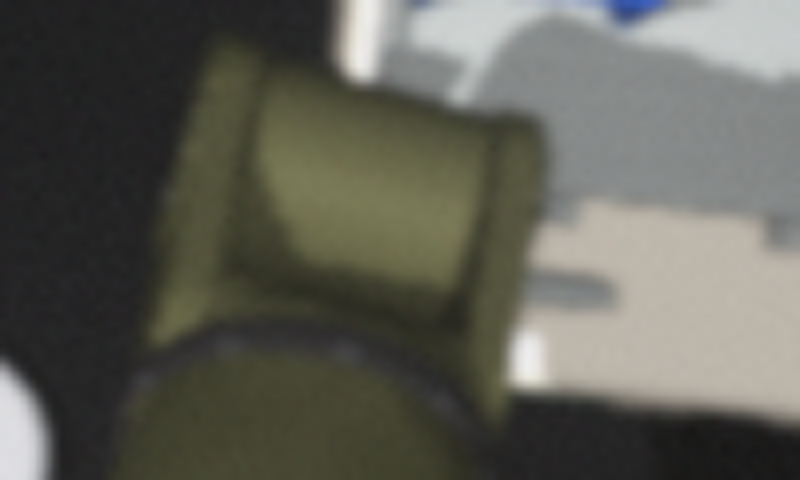

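```bash
python3 - <<'E'
from k import *
q1=att(-Z,SX)
e=bot.read_state()['ee_pos']
hit=bot.servo_line(list(e-6*SY),q1,speed=20,until_force=15)
s=bot.read_state(); l=s['ee_pos']-S((-125,0,105)); print(hit,s['clock'],s['ft_force'],l@SY)
bot.move_gripper(55); bot.dwell(.2)
e=bot.read_state()['ee_pos']
bot.servo_line([e[0],e[1],e[2]+60],q1,speed=100)
e=bot.read_state()['ee_pos']
bot.servo_line(list(e+SY*60+Z*120),q1,speed=200)
bot.move_to([350,150,380],att(-Z,SX))
bot.dwell(.3)
s=bot.read_state(); print(s['clock'],s['ft_force'],s['grip_width'])
snap('side','o1');snap('top','o2')
it=[(W,pinov(S((-125,110,103)),SY),(0,0,255))]
for n,it2 in(('',[]),('x',it)):
    draw('o1',it2,(250,185,360,270),7,'o1d'+n);draw('o2',it2,(285,165,385,225),8,'o2d'+n)
E
```

```text
True 29.25 [1.11917515 2.79712233 4.19249921] 133.91587615232342
32.725 [ 0.23501906  1.17901611 -0.05713899] 54.89103768664411
```

View pics/o1d.png

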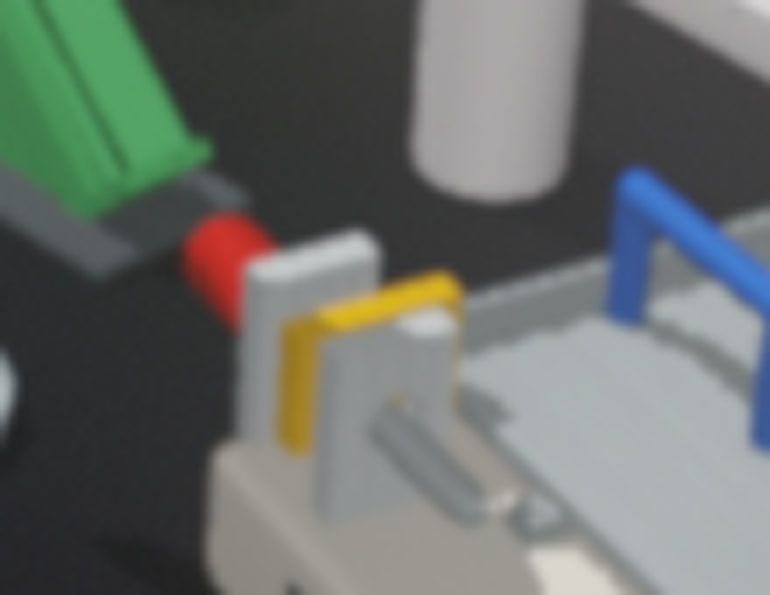

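View pics/o2d.png

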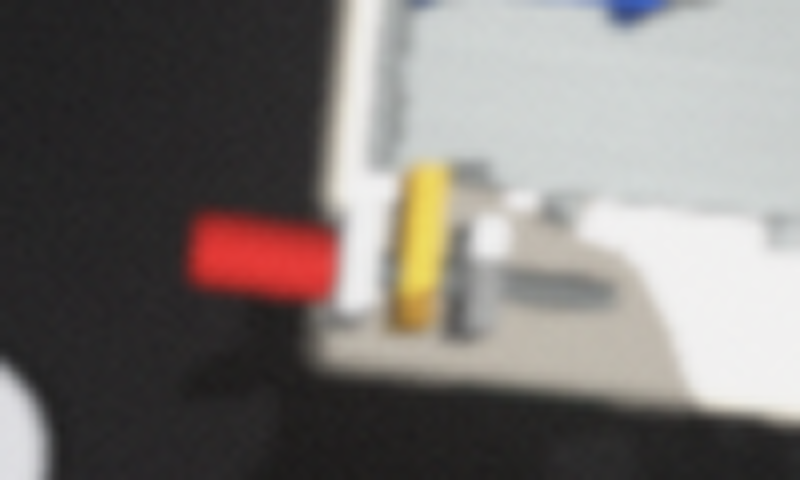

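View pics/o1dx.png

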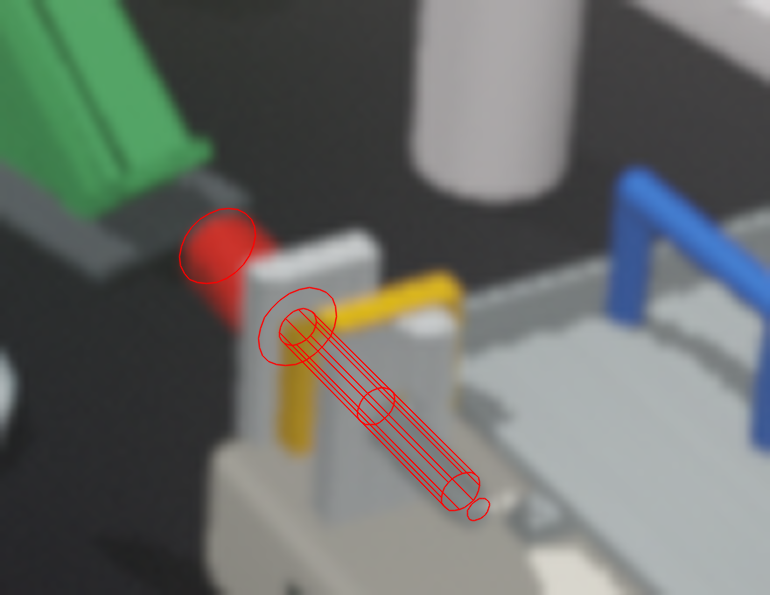

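View pics/o2.png

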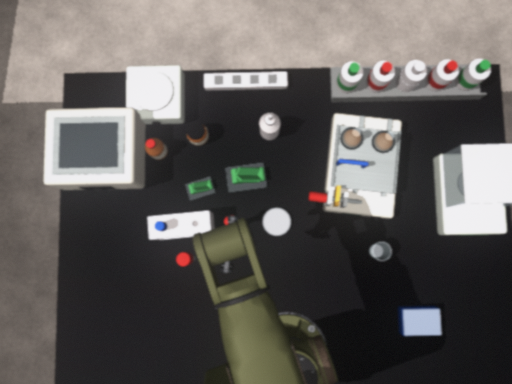

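```bash
python3 -c "
from rig import bot
bot.finish_job(); s=bot.read_state(); print(s['clock'],s['ft_force'])"
```

```text
the job is handed in; nothing more can be done
the job is handed in; nothing more can be done
```

The job was handed in at about 33 s of the 72 s allowed; the interface gives no verdict.

- **Tray:** I pulled it 34.5 mm by the bar to a hard stop. Two more pushes gave no further movement, and the yellow tab lined up with the cheeks in the picture to about 1 mm.
- **Pin in the rest:** I lifted the small red pin out of the rack, laid it tip down in the larger green rest (plate measured about 130 x 80 mm) and let go. The pictures showed it lying in the groove with its tip at the foot. A silhouette fit disagreed, putting the pin steeper (about 0.63 rad from vertical, limit 0.6). I discounted it because the shank edges in the side view ran parallel to the groove line.
- **Regrasp:** The jaws shifted the pin slightly in the groove as they closed. In the level hold, the cameras put the shank within about 2 mm of the hole axis.
- **Insertion:** It passed both cheeks and the tab with no jamming, only a few N on the wrist. It stopped firmly at 133.9 mm, where the shoulder meets the cheek, and did not move on a second push.

In the last pictures the red handle is flush against the outer cheek, the tip is well past the inner cheek, and the arm is clear. The bystanders look unmoved; the arm partly hid the larger red pin beside the rack, the one at top-image pixel (231, 222).

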